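Close a loaf tin with the bakery's pedal press

ROBOT

A 6-joint arm with a two-finger parallel gripper is mounted at the origin on the work surface. World frame = base frame: x ahead of the robot, y to its left, z up, the work surface at z = 0. Lengths are in m, angles in degrees, forces in N, time in s.
With the tool pointing down it reaches from about 0.25 to 0.725 m from the base axis. Payload 9.7 kg.
Tool frame: the origin (TCP) lies midway between the tips of the shut fingers; the grasp point (between the pads) lies 19 mm behind it; z points along the fingers, y is the line along which they close (so a half turn about z gives the same grasp; the last joint's range is limited). The gripper opens to 85 mm and grips with 20 to 120 N. Pads are 22 mm wide; open, the fingers measure 114 mm over their backs; the gripper's body (76 mm by 85 mm) begins 54 mm behind the grasp point. The pads swing forward as they close: fully open they stand 13 mm farther back than shut.
Start: joints at [-74.427, 4.979, 10.078, 95.1, 0, 90], TCP at [0.148, -0.53, 0.231] pointing down, gripper open.
Joint ranges: [-179.16, 179.16], [-48.56, 103.87], [-65.8, 70.77], [-126.05, 130.52], [-82.76, 87.17], [-180, 180]. Speed limits (degrees/s): [127.2, 127.2, 147.25, 180, 180, 180].

INTERFACE

Orientations are given as [roll, pitch, yaw] about the fixed x, y, z axes, in that order (R = Rz(yaw) Ry(pitch) Rx(roll)).
In Python, from workcell import readout, imaging, bot, spotter gives the robot as it stands.
- The arm moves only by the shell command python3 -m jog 'ROWS' [FORCE]. ROWS is JSON, a list of rows, each an object with "rotation": the turn, a rotation vector about the world's x, y, z in degrees, a list of three; "translation": the shift along the world's x, y, z in mm, a list of three; "grip": the finger opening in mm, from 0 to 85.4. In form: [{"rotation": [wx, wy, wz], "translation": [dx, dy, dz], "grip": grip}, ...]. A call has 1 to 20 rows; each row is the pose to reach, as a shift and turn from the pose commanded when the call began; what a row does not reach only later rows make up. A row lasts 1/10 s, in which the tool goes at most 50 mm and 8.59 degrees, less where a joint would pass 70% of its speed; a pose out of reach is approached as far as the arm can. A call with a gripper value outside its range is refused whole. The fingers move at their own pace and stop on an object; FORCE is the grip in N (left out, the last holds). Time passes only in rows, so rows that repeat a pose let the fingers close. It gives the time, the measured TCP pose, the force, the opening and the grip force at its end, in the units of the state.
- readout.get_obs(): the state, without advancing time (a new reading comes with each control period).
- imaging.camera(name): name is "scene" or "top"; returns (picture, depth): 384x512x3 uint8, red, green, blue; 384x512 float32, m along the optical axis (not along the pixel's ray), 0 where there is no reading.
- imaging.camera_info(name): a dict with "vertical_fov" (degrees; the focal length in pixels is half the picture's height over the tangent of half this angle, whatever the lens; pixels are square), "cx", "cy" (the principal point, pixels), "extrinsics" (4x4, takes a point from camera to world coordinates). Camera axes: x right, y down, z forward; pixel columns grow to the right and rows downward; lengths in m; the calibration is good to about 2 mm. A picture is of the moment at which its call begins. camera_info takes no time and is no camera call.
- bot.job_done(): hands the job in; it is judged then, once.
Trained networks look in the newest picture that a camera, given by its name, has taken for a name from the list of things; names that differ only in an ending like _2 or _b are one class to them, and where a whole thing is asked for, a point or a joint stands for the part that bears it (a point fixed in the world has none). Each returns a list of dicts, best first, with "confidence" (0 to 1); they miss things now and then, are a little off and sometimes report something else, mostly with a low value. They report only what shows in the picture. A call takes as long as a camera call. They do not tell look-alikes from the thing itself.
- spotter.spot_in(camera, target): "box" ([centre column, centre row, width, height] in pixels, round what is visible of it).
- spotter.mark_of(camera, target): "uv" ([column, row] in pixels: a listed point, or the origin of a listed thing).
The state is a dict: "time": time; "q": joint angles; "qd": joint speeds; "joint_efforts": joint torques, N m; "ee_pos": TCP position; "tcp_rot": TCP orientation; "wrist_force": force on the tool from outside, world axes, zero at the start; "torque": the same for the moment, N m; "opening": finger opening in m; "grasp_force": force on a finger pad.
Only numpy, scipy, OpenCV 4.12 (cv2) and the standard library are available. Lean on these libraries where they do the work, as an engineer would, in place of code of your own. Each camera call takes 0.05 s, during which the arm holds its last target. There are 200 camera calls.

TASK

First pull the lock plug straight out of its socket beside the pedal of the lidding press and lay it in the shallow black tray. Then put the long loaf tin, whose lid still stands proud, squarely on the press bed under the ram, long side running into the press and its middle under the ram, and push the pedal right down to its stop for a full second so that the ram presses the lid home; let the pedal come back up. Leave the tin on the bed, use the pedal and not your hand to close the lid, and do not disturb the short tin, jar, round loaf or price tag.

Things in the scene. Friction and masses are not known exactly. Their poses are not given: they have to be found in the camera images.
- press: White bench press, fixed. Origin on the table below the ram's axis; x points into the press (open front faces -x), y left, z up. Column from x = 108 mm back (stops the tin), 80 mm wide, 200 high. Overhead arm 50 mm wide, x from -23 mm back, z 155 to 200 mm; round bush 34 mm wide under it to z 144. Drive cover 60 mm high joins the column to the pedal on the right. Pedal's foot plate 10 mm high.
- bed (a point): Middle of the steel bed's top, below the ram, 12 mm above the table: where the middle of the tin's underside belongs. Axes as the press. Bed 100 mm wide (y), x -105 to +165 mm. Two rails 5 mm high, inner faces at y = +-37 mm, x -20 to +100 mm.
- ram_pad (a point): Middle of the underside of the ram's pad (40 mm in x, 50 mm in y, 8 mm thick) on its 18 mm rod. 92 mm above the table with the pedal up; the pedal drives it down 29.5 mm at its stop.
- socket (a point): Mouth of the plug's socket, on the -y face of the block right of the pedal, 51 mm above the table. Axes as the press: the plug comes out along -y. A sprung ball holds it: 5 to 10 N to pull, 60 mm to be clear. Block: 34 mm (x), 30 mm deep (y), 72 mm high, brass cap to 78 mm; middle at press x -40, y -205 mm.
- pedal (a joint): Pedal angle, rad: 0 up, 0.33 at its lower stop. Spring return. Hinge along the press's y, at press x +40, z 63 mm, between side plates 85 mm high that start at x +30 mm. About 8 N at the pad pushes it down, 10 to 15 N with a lid under the ram. The seated plug's shank lies under it and blocks it.
- pedal_pad (a point): Middle of the top of the black rubber pad (55 x 56 mm) on the front end of the steel pedal (60 mm wide), 73 mm above the table when up, at press x -70, y -150 mm. It goes down 36 mm and moves under 10 mm in x until the stop. Its frame turns with the pedal.
- plug: Lock plug, 60 g. Origin at the middle of its black grip: 16 mm (x) by 44 mm (y) by 26 mm high (z). A dark square steel shank 12 mm thick runs from the grip along +y to y = +81 mm. In the socket its axes are the press's and its origin is 26 mm outside the socket's mouth, 51 mm above the table, 4 mm between grip and block.
- tin: Long open aluminium loaf tin with a white drop-in lid: 200 mm (x) by 64 mm (y) by 50 mm high. Origin: middle of its underside. Both ends alike. The lid (192 x 56 mm) lies within the walls and stands 8 mm above the rim. About 200 g.
- lid (a joint): How far the tin's lid is pressed in, m: 0 standing 8 mm proud, 0.008 flush with the rim. It stays where it is pushed (about 5 N).
- tray: Shallow black tray, fixed: 120 mm (x) by 170 mm (y), walls 4 mm thick and 14 mm high, inner floor about 4 mm above the table. Origin: middle of its underside.
- short_tin: Short aluminium loaf tin, already shut: 120 (x) by 64 (y) by 50 mm high, origin in the middle of its underside. Leave alone.
- jar: Glass jar with steel lid, 66 mm wide, 85 mm high, origin in the middle of its underside. Leave alone.
- bun: Round brown loaf, 124 mm wide, 62 mm high, origin in the middle of its underside. Leave alone.
- tag: Small price-tag stand: wooden foot 35 x 50 mm, blank white card 55 mm wide to 70 mm high; origin in the middle of its underside. Leave alone.
There are look-alikes about, which are no part of the job. Leave any blue or orange look-alike of the tin alone.

How it is judged (in metres and radians):
On the way, in this order (a step that is already met when the one before it is completed fails the run):
1. the lock plug is drawn out of its socket, before the tin is on the bed (distance between plug and socket above 0.09 m and horizontal distance between tin and bed above 0.05 m), for 0.1 s.
2. the long tin lies squarely on the bed under the ram, its lid not yet pressed in (horizontal distance between tin and bed below 0.015 m and angle between the x axis of tin and the x axis of bed, either way round below 0.12 rad and z of tin in the frame of bed between -0.004 and 0.004 m and angle between tin's own z axis and vertical below 0.06 rad and value of joint lid below 0.003 m and value of joint pedal below 0.05 rad), for 0.1 s.
3. the pedal is pushed down to its stop and held, and the ram has pressed the lid home (horizontal distance between tin and bed below 0.015 m and angle between the x axis of tin and the x axis of bed, either way round below 0.12 rad and z of tin in the frame of bed between -0.004 and 0.004 m and angle between tin's own z axis and vertical below 0.06 rad and value of joint pedal above 0.305 rad and value of joint lid above 0.006 m), for 0.5 s.
At the end, for the whole second after the job is handed in: Long tin on the bed, middle within 15 mm of the ram axis, length within 0.12 rad of the press's x, lid pressed in over 6 of its 8 mm; pedal back up (under 0.04 rad); plug at rest in the tray (grip's middle inside its outline, under 30 mm above the table) (horizontal distance between tin and bed below 0.015 m and angle between the x axis of tin and the x axis of bed, either way round below 0.12 rad and z of tin in the frame of bed between -0.004 and 0.004 m and angle between tin's own z axis and vertical below 0.06 rad and value of joint lid above 0.006 m and value of joint pedal below 0.04 rad and x of plug in the frame of tray between -0.06 and 0.06 m and y of plug in the frame of tray between -0.085 and 0.085 m and z of plug in the frame of tray between 0 and 0.03 m and linear speed of each of plug, tin below 0.02 m/s); the robot touches nothing.
It fails at once if the short tin is moved by more than 30 mm or tipped (distance of short_tin from where it was at the start of the episode above 0.03 m or angle between short_tin's own z axis and vertical above 0.4 rad).
It fails at once if the jar is moved by more than 30 mm or tipped (distance of jar from where it was at the start of the episode above 0.03 m or angle between jar's own z axis and vertical above 0.4 rad).
It fails at once if the round loaf is moved by more than 30 mm or tipped (distance of bun from where it was at the start of the episode above 0.03 m or angle between bun's own z axis and vertical above 0.4 rad).
It fails at once if the price tag is moved by more than 30 mm or tipped (distance of tag from where it was at the start of the episode above 0.03 m or angle between tag's own z axis and vertical above 0.4 rad).
It fails at once if the long tin is tipped by more than 0.5 rad (angle between tin's own z axis and vertical above 0.5 rad).
It also fails if it takes over 72 s, if anything falls off the work surface, if the arm or the gripper's body presses on something with over 40 N, if the wrist force passes 120 N, or if a joint passes its speed limit or range.

## Working session

There is one attempt and no reset: what is moved stays moved. The work goes in short steps, Python scripts to look and compute and a shell command to move; the robot and the scene stay as the last step left them, time stands still between calls to the robot, and variables do not carry over. Pictures are saved under pics/ and viewed, at most 14 in all, crops included, and the job is handed in when it is done.

```bash
mkdir -p pics
cat > h.py <<'E'
import numpy as np, cv2
from workcell import readout, imaging, bot, spotter
def cam(n):
    rgb,d=imaging.camera(n); i=imaging.camera_info(n)
    f=rgb.shape[0]/2/np.tan(np.radians(i["vertical_fov"])/2)
    return rgb,d,f,i["cx"],i["cy"],np.array(i["extrinsics"])
def cloud(c):
    rgb,d,f,cx,cy,T=c
    v,u=np.indices(d.shape); P=np.stack([(u-cx)/f*d,(v-cy)/f*d,d],-1)
    W=P@T[:3,:3].T+T[:3,3]; W[d<=0]=np.nan; return W
def onplane(c,uv,z):
    _,_,f,cx,cy,T=c; r=T[:3,:3]@np.array([(uv[0]-cx)/f,(uv[1]-cy)/f,1]); o=T[:3,3]
    return o+r*(z-o[2])/r[2]
E
python3 - <<'E'
from h import *
print(readout.get_obs())
for n in("scene","top"):
    c=cam(n); cv2.imwrite(f"pics/{n}0.png",c[0][:,:,::-1]); W=cloud(c); np.save(f"W{n}.npy",W)
    print(n,c[2:5],np.round(c[5],3).tolist())
    for t in("press","tin","plug","tray","pedal_pad","socket","bed","ram_pad","short_tin"):
        for m in spotter.mark_of(n,t)[:3]:
            u,v=[int(round(x)) for x in m["uv"]]
            p=W[min(max(v,0),383),min(max(u,0),511)]
            print(t,np.round(m["uv"],1),round(m["confidence"],2),np.round(p,3))
E
```

```text
{'time': 0.0, 'q': array([-7.44278294e+01,  5.01108716e+00,  1.00345285e+01,  9.50990458e+01,
        2.07709313e-03,  8.99997568e+01]), 'qd': array([ 0.09683056,  0.00514345,  0.11255836,  0.02608294, -0.06540721,
       -0.01426433]), 'joint_efforts': array([ 1.35141348e-03, -5.20400620e+01,  4.64796853e+01,  1.67515530e-02,
        1.65986648e-05,  8.98077388e-06]), 'ee_pos': array([ 0.1475981 , -0.52959154,  0.23058386]), 'tcp_rot': array([-1.79924396e+02, -2.07741229e-03,  1.55724111e+01]), 'wrist_force': array([ 0.06049675, -0.62015645,  0.26005295]), 'torque': array([ 0.04528567, -0.02040589,  0.02452562]), 'grasp_force': 0.0, 'opening': 0.08558592002172866}
scene (np.float64(365.53518109394133), 247.37089488552442, 191.41207554781357) [[0.665, 0.506, -0.549, 1.148], [0.746, -0.435, 0.504, -0.495], [0.017, -0.745, -0.667, 0.834], [0.0, 0.0, 0.0, 1.0]]
press [256.7 229.6] 0.81 [0.62  0.032 0.011]
tin [330.3 139.3] 0.94 [0.466 0.568 0.029]
tin [295.  169.4] 0.87 [0.519 0.306 0.044]
tin [245.6 150.9] 0.84 [0.316 0.257 0.033]
plug [181.6 254.4] 0.46 [ 0.585 -0.209  0.061]
pedal_pa
[... 237 characters left out ...]
rt_tin [179.2 221.6] 0.85 [ 0.466 -0.141  0.042]
top (np.float64(476.4584680329269), 257.448727286261, 196.84699096627077) [[-0.005, -0.998, 0.056, 0.437], [-1.0, 0.004, -0.019, 0.095], [0.019, -0.056, -0.998, 1.714], [0.0, 0.0, 0.0, 1.0]]
press [262.7 170.9] 0.78 [0.604 0.048 0.199]
tin [102.1 224.7] 0.96 [0.434 0.601 0.056]
tin [194.5 267.5] 0.79 [0.285 0.282 0.063]
tin [173.2 213.6] 0.69 [0.471 0.356 0.055]
plug [334.  182.7] 0.43 [ 0.576 -0.204  0.063]
tray [386.7 206. ] 0.57 [ 0.498 -0.405  0.006]
pedal_pad [307.5 190.9] 0.69 [ 0.548 -0.111  0.078]
socket [305.8 191.6] 0.56 [ 0.544 -0.104  0.08 ]
bed [260.9 171.1] 0.69 [0.604 0.054 0.2  ]
short_tin [312.6 228.1] 0.79 [ 0.42 -0.13  0.05]
```

Run:
```python
import cv2
for n in("scene","top"):
    im=cv2.imread(f"pics/{n}0.png"); cv2.imwrite(f"pics/{n}1.png",cv2.resize(im,(800,600),interpolation=cv2.INTER_CUBIC))
```

```text
(no output)
```

View pics/scene1.png

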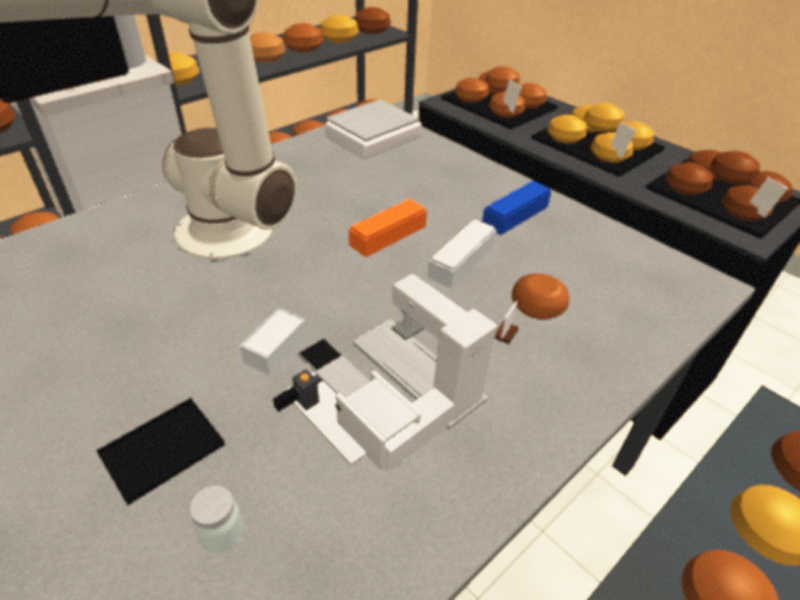

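View pics/top1.png

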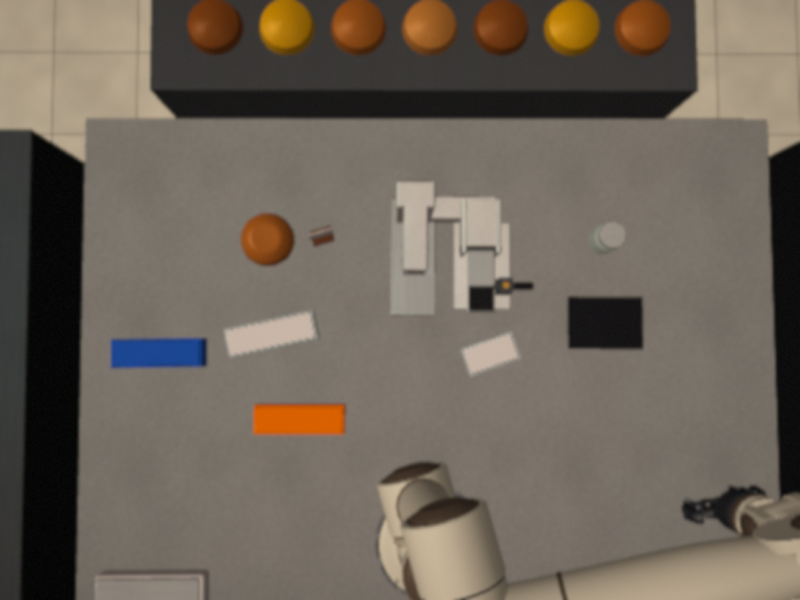

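The scene view shows the press in the middle with the plug (dark grip at about 285,398) on the block's near side. The black tray is at 160,450. The white long tin is at 462,250, with blue and orange look-alikes either side of it. In the top view the tin is at 270,333, the tray at 606,322 and the plug grip at 522,286.

Run:
```python
from h import *
Ws={n:np.load(f"W{n}.npy") for n in("scene","top")}
im={n:cv2.imread(f"pics/{n}0.png").astype(int) for n in Ws}
def rect(n,name,x,y,z,col=None):
    W=Ws[n]; m=(W[...,0]>x[0])&(W[...,0]<x[1])&(W[...,1]>y[0])&(W[...,1]<y[1])&(W[...,2]>z[0])&(W[...,2]<z[1])
    if col is not None: m&=col(im[n])
    m=cv2.morphologyEx(m.astype(np.uint8),cv2.MORPH_OPEN,np.ones((2,2)))>0
    P=W[m]
    if len(P)<8: print(n,name,len(P));return
    r=cv2.minAreaRect((P[:,:2]*1000).astype(np.float32))
    print(n,name,len(P),np.round(r[0],1),np.round(r[1],1),round(r[2],1),"z med/95",np.round(np.percentile(P[:,2],[5,50,95])*1000,1), "ext",np.round(P[:,:2].min(0)*1e3),np.round(P[:,:2].max(0)*1e3))
dark=lambda i:i.max(-1)<70
for n in Ws:
    rect(n,"tin",(.36,.58),(.22,.47),(.03,.08),lambda i:i.min(-1)>110)
    rect(n,"arm",(.45,.85),(-.03,.12),(.19,.215))
    rect(n,"bed",(.45,.85),(-.05,.12),(.007,.018))
    rect(n,"pad",(.5,.6),(-.155,-.05),(.068,.085),dark)
    rect(n,"tray",(.38,.62),(-.53,-.28),(-.01,.03),dark)
    rect(n,"plug",(.52,.63),(-.26,-.19),(.045,.075),dark)
    rect(n,"block",(.52,.63),(-.20,-.14),(.066,.085))
    rect(n,"cover",(.6,.8),(-.2,-.05),(.05,.095))
    rect(n,"short",(.36,.52),(-.25,-.05),(.03,.08))
    rect(n,"jar",(.55,.8),(-.55,-.3),(.07,.1))
    rect(n,"tag",(.55,.75),(.17,.27),(.03,.1))
```

```text
scene tin 761 [473.5 383.9] [ 61.8 260. ] 12.5 z med/95 [nan nan nan] ext [nan nan] [nan nan]
scene arm 1256 [725.9 111.5] [246.8 174.6] 74.3 z med/95 [nan nan nan] ext [nan nan] [nan nan]
scene bed 1435 [658.7  34.1] [135.5 265.1] 86.3 z med/95 [nan nan nan] ext [nan nan] [nan nan]
scene pad 247 [ 554.6 -110.5] [53.6 47.7] 84.6 z med/95 [nan nan nan] ext [nan nan] [nan nan]
scene tray 2703 [ 500.9 -402.7] [166.5 122.1] 89.4 z med/95 [nan nan nan] ext [nan nan] [nan nan]
scene plug 110 [ 585.9 -207.2] [11.6 41. ] 2.1 z med/95 [42.6 56.6 64.2] ext [ 580. -228.] [ 592. -187.]
scene block 127 [ 585.3 -160.7] [37.6 30.9] 87.4 z med/95 [nan nan nan] ext [nan nan] [nan nan]
scene cover 2106 [ 705.8 -118.5] [199.4  58.8] 26.2 z med/95 [nan nan nan] ext [nan nan] [nan nan]
scene short 807 [ 427.4 -115.1] [ 61.1 157.4] 18.3 z med/95 [nan nan nan] ext [nan nan] [nan nan]
scene jar 596 [ 672.3 -395. ] [39.1 90.8] 56.6 z med/95 [nan nan nan] ext [nan nan] [nan nan]
scene tag 52 [688.8 281.1] [  6.5 113.1] 23.9 z med/95 [-1.4 37.9 61. ] ext [663. 228.] [709. 332.]
top tin 1031 [470.9 359.4] [ 62.
[... 326 characters left out ...]
nan nan] [nan nan]
top tray 1502 [ 492.4 -407.8] [173.8 116.3] 88.3 z med/95 [nan nan nan] ext [nan nan] [nan nan]
top plug 38 [ 576.6 -216.1] [ 8.3 48.1] 1.5 z med/95 [-1.7 61.8 66.9] ext [ 573. -240.] [ 581. -192.]
top block 81 [ 574.  -180.6] [22.5 55.1] 40.2 z med/95 [nan nan nan] ext [nan nan] [nan nan]
top cover 1251 [ 688.5 -114.6] [176.5 117.4] 1.3 z med/95 [nan nan nan] ext [nan nan] [nan nan]
top short 608 [ 425.2 -141.7] [ 67.7 126.3] 18.6 z med/95 [nan nan nan] ext [nan nan] [nan nan]
top jar 230 [ 687.4 -416.4] [84.2 53.5] 88.4 z med/95 [ 3.  84.1 90.5] ext [ 661. -459.] [ 714. -374.]
top tag 40 [700.  243.2] [ 7.6 49.6] 24.5 z med/95 [11.  33.7 58.6] ext [693. 221.] [714. 267.]
```

Run:
```python
from h import *
for n in("scene","top"):
    i=imaging.camera_info(n); print({k:v for k,v in i.items() if k!="extrinsics"})
    W=np.load(f"W{n}.npy")
    for a,b in((.3,.0),(.35,-.3),(.5,-.25),(.55,.2),(.5,-.52),(.72,-.3),(.75,.2),(.3,.45)):
        m=(abs(W[...,0]-a)<.02)&(abs(W[...,1]-b)<.02)&(abs(W[...,2])<.03); print((a,b),m.sum(),np.round(1000*np.median(W[m][:,2]),1) if m.any() else 0,end="; ")
    print()
im=cv2.imread("pics/scene0.png"); cv2.imwrite("pics/s2.png",cv2.resize(im[150:300,130:330],(800,600),interpolation=cv2.INTER_CUBIC))
im=cv2.imread("pics/top0.png"); cv2.imwrite("pics/t2.png",cv2.resize(im[105:255,140:340],(800,600),interpolation=cv2.INTER_CUBIC))
```

```text
{'vertical_fov': 55.42205139081816, 'cx': 247.37089488552442, 'cy': 191.41207554781357}
(0.3, 0.0) 82 -0.4; (0.35, -0.3) 134 0.4; (0.5, -0.25) 161 0.1; (0.55, 0.2) 0 0; (0.5, -0.52) 246 0.3; (0.72, -0.3) 253 0.1; (0.75, 0.2) 131 -0.2; (0.3, 0.45) 54 -1.0; 
{'vertical_fov': 43.89622887495523, 'cx': 257.448727286261, 'cy': 196.84699096627077}
(0.3, 0.0) 124 0.5; (0.35, -0.3) 121 1.1; (0.5, -0.25) 128 0.5; (0.55, 0.2) 120 -0.7; (0.5, -0.52) 121 0.9; (0.72, -0.3) 121 0.4; (0.75, 0.2) 121 0.5; (0.3, 0.45) 133 -0.3;
```

View pics/s2.png

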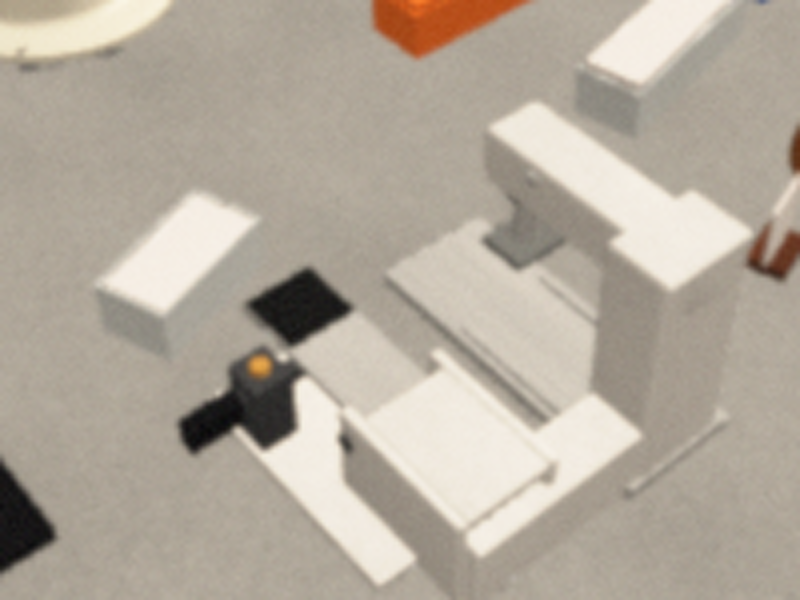

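View pics/t2.png

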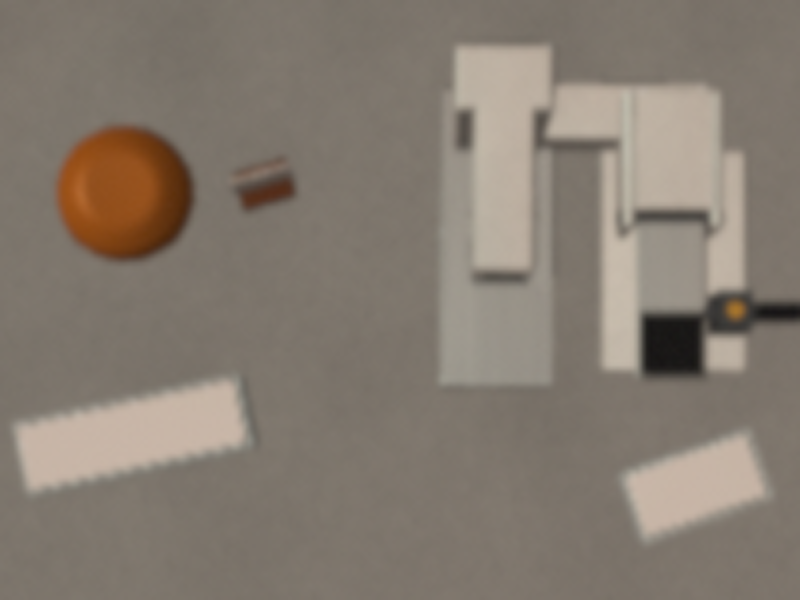

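The scene crop shows the brass cap at 260,366, the pad corners around 300,305 and the bed's front edge from 388,275 to 478,222. The top crop shows the cap at 737,310, the pad square centred on 673,345, the bed's front edge at row 383 and the tin's outline centred on 133,434. I'll triangulate these pairs.

Run:
```python
from h import *
C={}
for n in("scene","top"):
    i=imaging.camera_info(n); C[n]=(None,None,192/np.tan(np.radians(i["vertical_fov"])/2),i["cx"],i["cy"],np.array(i["extrinsics"]))
px=lambda n,p:((p[0]+.5)/4-.5+(130 if n=="scene" else 140),(p[1]+.5)/4-.5+(150 if n=="scene" else 105))
def ray(n,p): 
    a=onplane(C[n],px(n,p),0.); o=C[n][5][:3,3]; return o,(a-o)/np.linalg.norm(a-o)
def tri(a,b):
    A=np.zeros((3,3));B=np.zeros(3);r=[]
    for n,p in(("scene",a),("top",b)):
        o,d=ray(n,p);M=np.eye(3)-np.outer(d,d);A+=M;B+=M@o;r.append((M,o))
    X=np.linalg.solve(A,B);return np.round(X*1e3,1),[round(1e3*np.linalg.norm(M@(X-o)),1) for M,o in r]
for k,a,b in (("cap",(260,366),(737,310)),("padFL",(310,267),(643,374)),("padFR",(246,304),(704,374)),("padBL",(353,303),(643,316)),("padBR",(293,342),(702,316)),("bedFR",(388,275),(552,384)),("bedFL",(478,222),(440,384)),("armFR",(487,127),(532,271)),("armFL",(537,102),(474,271)),("colBL",(750,234),(455,45)),("colBR",(672,288),(552,45)),("plugend",(187,445),(None))):
    if b: print(k,*tri(a,b))
for k,b,z in (("bedF R",(552,384),.012),("bed FL",(440,384),.012),("bedBL",(443,92),.012),("colBL",(455,45),.2),("colBR",(552,45),.2),("armFR",(532,271),.2),("armFL",(474,271),.2)):
    print(k,np.round(1e3*onplane(C["top"],px("top",b),z),1))
for k,b in(("tin",(13,424)),("",(240,376)),("",(252,441)),("",(28,493))): print(k,np.round(1e3*onplane(C["top"],px("top",b),.054),1))
# full-picture masks -> rects on plane
def mr(n,roi,col,z):
    im=cv2.imread(f"pics/{n}0.png").astype(int);m=np.zeros(im.shape[:2],np.uint8);x0,y0,x1,y1=roi
    m[y0:y1,x0:x1]=col(im[y0:y1,x0:x1]);k,l,s,_=cv2.connectedComponentsWithStats(m);j=1+s[1:,4].argmax();v,u=np.where(l==j)
    P=np.array([1e3*onplane(C[n],(a,b),z)[:2] for a,b in zip(u,v)],np.float32);r=cv2.minAreaRect(P);print(n,roi,len(P),np.round(P.mean(0),1),np.round(r[0],1),np.round(r[1],1),round(r[2],2))
dark=lambda i:i.max(-1)<60
for z in(.004,): mr("top",(355,180,420,235),dark,z); mr("scene",(50,245,150,330),dark,z)
w=lambda i:i.min(-1)>150
mr("top",(140,190,210,235),w,.058); mr("scene",(270,135,320,190),lambda i:i.min(-1)>205,.058)
mr("top",(330,175,345,190),dark,.064)
```

```text
cap [ 579.7 -165.    75. ] [np.float64(1.9), np.float64(1.9)]
padFL [525.1 -82.7  72.7] [np.float64(2.6), np.float64(2.6)]
padFR [ 524.1 -136.9   71. ] [np.float64(1.2), np.float64(1.2)]
padBL [575.2 -82.8  75.6] [np.float64(2.7), np.float64(2.7)]
padBR [ 575.  -134.6   72.7] [np.float64(2.3), np.float64(2.3)]
bedFR [520.   -7.8   9.6] [np.float64(2.8), np.float64(2.8)]
bedFL [519.1  90.7   4.3] [np.float64(0.4), np.float64(0.4)]
armFR [600.8  18.4 198.5] [np.float64(1.8), np.float64(1.8)]
armFL [601.3  64.6 195.8] [np.float64(1.8), np.float64(1.8)]
colBL [783.1  77.9 195.4] [np.float64(0.1), np.float64(0.1)]
colBR [783.7   1.3 199.6] [np.float64(2.2), np.float64(2.2)]
bedF R [518.1  -9.8  12. ]
bed FL [518.5  90.4  12. ]
bedBL [782.   86.8  12. ]
colBL [782.   77.9 200. ]
colBR [ 7.82e+02 -1.00e-01  2.00e+02]
armFR [599.5  17.1 200. ]
armFL [599.6  63.4 200. ]
tin [483.1 460.9  54. ]
 [524.  264.6  54. ]
 [467.5 254.   54. ]
 [423.3 447.4  54. ]
top (355, 180, 420, 235) 1488 [ 496.5 -405.6] [ 496.7 -405.5] [167.2 115.5] 89.02
scene (50, 245, 150, 330) 2674 [ 497.9 -406.3] [ 495.7 -402.5] [168.4 125.6] 89.34
top (140, 190, 210, 235) 864 [473.8 359.3] [474.2 359.1] [ 54.5 191.1] 12.32
scene (270, 135, 320, 190) 460 [478.  353.7] [476.9 358.5] [ 54.7 187.8] 12.44
top (330, 175, 345, 190) 42 [ 578.1 -206.4] [ 578.1 -207.2] [35.  10.5] 89.83
```

```bash
R='{"rotation":[0,0,73.7],"translation":[431.5,322,-100],"grip":50}'; python3 -m jog '[{"rotation":[0,0,73.7],"translation":[431.5,322,-100],"grip":50},{"rotation":[0,0,73.7],"translation":[431.5,322,-100],"grip":50},{"rotation":[0,0,73.7],"translation":[431.5,322,-100],"grip":50},{"rotation":[0,0,73.7],"translation":[431.5,322,-100],"grip":50},{"rotation":[0,0,73.7],"translation":[431.5,322,-100],"grip":50},{"rotation":[0,0,73.7],"translation":[431.5,322,-100],"grip":50},{"rotation":[0,0,73.7],"translation":[431.5,322,-100],"grip":50},{"rotation":[0,0,73.7],"translation":[431.5,322,-100],"grip":50},{"rotation":[0,0,73.7],"translation":[431.5,322,-100],"grip":50},{"rotation":[0,0,73.7],"translation":[431.5,322,-100],"grip":50},{"rotation":[0,0,73.7],"translation":[431.5,322,-100],"grip":50},{"rotation":[0,0,73.7],"translation":[431.5,322,-100],"grip":50},{"rotation":[0,0,73.7],"translation":[431.5,322,-100],"grip":50},{"rotation":[0,0,73.7],"translation":[431.5,322,-100],"grip":50},{"rotation":[0,0,73.7],"translation":[431.5,322,-100],"grip":50},{"rotation":[0,0,73.7],"translation":[431.5,322,-100],"grip":50},{"rotation":[0,0,73.7],"translation":[431.5,322,-100],"grip":50},{"rotation":[0,0,73.7],"translation":[431.5,322,-100],"grip":50}]' 60
```

```text
time: 2.8
ee_pos: [0.5789, -0.2082, 0.1316]
tcp_rot: [180.0, 0.0, 89.2]
wrist_force: [-1.1, -1.0, 0.5]
opening: 0.0501
grasp_force: 0.0
```

```bash
python3 -m jog '[{"rotation":[0,0,0],"translation":[0,0,-40],"grip":50},{"rotation":[0,0,0],"translation":[0,0,-75],"grip":50},{"rotation":[0,0,0],"translation":[0,0,-98],"grip":50},{"rotation":[0,0,0],"translation":[0,0,-98],"grip":50},{"rotation":[0,0,0],"translation":[0,0,-98],"grip":0},{"rotation":[0,0,0],"translation":[0,0,-98],"grip":0},{"rotation":[0,0,0],"translation":[0,0,-98],"grip":0},{"rotation":[0,0,0],"translation":[0,0,-98],"grip":0},{"rotation":[0,0,0],"translation":[0,0,-98],"grip":0},{"rotation":[0,0,0],"translation":[0,0,-98],"grip":0},{"rotation":[0,0,0],"translation":[0,0,-98],"grip":0}]' 60
python3 - <<'E'
from h import *
c=cam("scene"); im=c[0][:,:,::-1]; cv2.imwrite("pics/s3.png",cv2.resize(im[170:290,110:270],(800,600),interpolation=cv2.INTER_CUBIC))
E
```

```text
time: 3.9
ee_pos: [0.5802, -0.2082, 0.0354]
tcp_rot: [179.8, 0.1, 89.3]
wrist_force: [0.3, -0.1, 5.7]
opening: 0.0149
grasp_force: 60.8
```

View pics/s3.png

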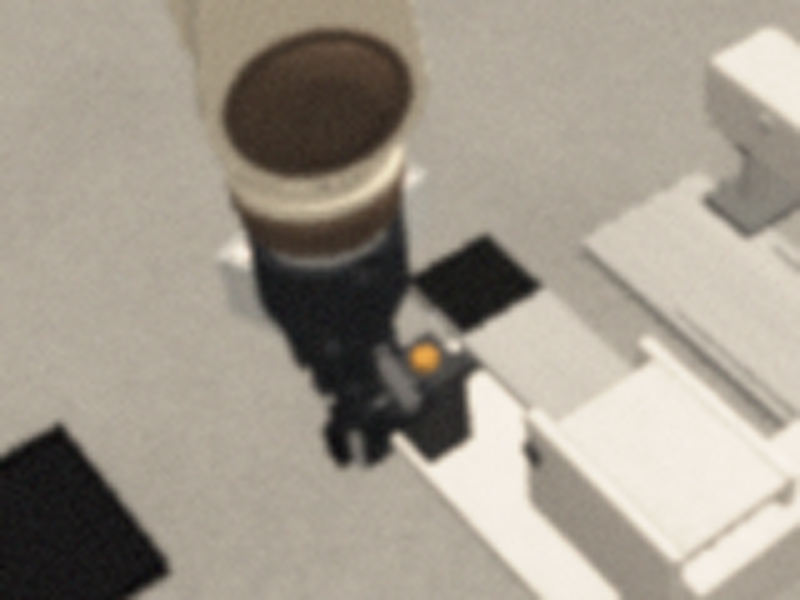

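The closed fingers hold the plug grip at (355,440), with the brass cap at (425,357). The opening of 15 mm fits the 16 mm grip, so I'll pull.

```bash
python3 -m jog '[{"rotation":[0,0,0],"translation":[0,-5,0],"grip":0},{"rotation":[0,0,0],"translation":[0,-12,0],"grip":0},{"rotation":[0,0,0],"translation":[0,-24,0],"grip":0},{"rotation":[0,0,0],"translation":[-1,-40,0],"grip":0},{"rotation":[0,0,0],"translation":[-1,-60,0],"grip":0},{"rotation":[0,0,0],"translation":[-1,-80,0],"grip":0},{"rotation":[0,0,0],"translation":[-1,-110,0],"grip":0},{"rotation":[0,0,0],"translation":[-1,-110,0],"grip":0},{"rotation":[0,0,0],"translation":[-20,-145,0],"grip":0},{"rotation":[0,0,0],"translation":[-50,-185,0],"grip":0},{"rotation":[0,0,0],"translation":[-83,-225,0],"grip":0},{"rotation":[0,0,0],"translation":[-83,-225,0],"grip":0},{"rotation":[0,0,0],"translation":[-83,-225,0],"grip":0}]'
python3 - <<'E'
from h import *
for n in("scene","top"):
    c=cam(n); cv2.imwrite(f"pics/{n}4.png",c[0][:,:,::-1])
im=cv2.imread("pics/scene4.png")
cv2.imwrite("pics/s4.png",cv2.resize(im[200:350,30:230],(800,600),interpolation=cv2.INTER_CUBIC))
E
```

```text
time: 5.25
ee_pos: [0.4949, -0.4344, 0.0331]
tcp_rot: [-180.0, -0.0, 89.1]
wrist_force: [-0.5, 0.4, -0.7]
opening: 0.015
grasp_force: 59.9
```

View pics/s4.png

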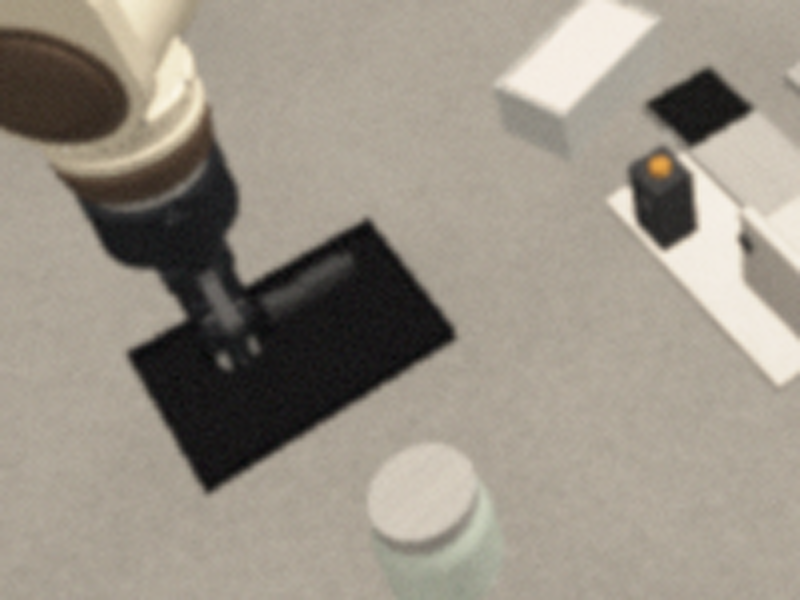

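The plug is out: the gripper is over the tray at (235,340) and the shank runs to (350,260). The block's socket is empty. I'll lower and release.

```bash
python3 -m jog '[{"rotation":[0,0,0],"translation":[0,0,-12],"grip":0},{"rotation":[0,0,0],"translation":[0,0,-25],"grip":0},{"rotation":[0,0,0],"translation":[0,0,-25],"grip":0},{"rotation":[0,0,0],"translation":[0,0,-25],"grip":40},{"rotation":[0,0,0],"translation":[0,0,-25],"grip":40},{"rotation":[0,0,0],"translation":[0,0,-25],"grip":40},{"rotation":[0,0,0],"translation":[0,0,-25],"grip":40},{"rotation":[0,0,0],"translation":[0,0,20],"grip":40},{"rotation":[0,0,0],"translation":[0,0,70],"grip":85},{"rotation":[0,0,0],"translation":[0,0,120],"grip":85},{"rotation":[0,0,0],"translation":[0,0,150],"grip":85},{"rotation":[0,0,0],"translation":[0,0,150],"grip":85}]'
```

```text
time: 6.55
ee_pos: [0.4974, -0.434, 0.1895]
tcp_rot: [179.6, 0.3, 89.3]
wrist_force: [-0.7, -0.2, -0.1]
opening: 0.085
grasp_force: 0.0
```

```bash
python3 -m jog '[{"rotation":[0,0,6],"translation":[-70,350,40],"grip":85},{"rotation":[0,0,6],"translation":[-70,350,40],"grip":85},{"rotation":[0,0,6],"translation":[-70,350,40],"grip":85},{"rotation":[0,0,6],"translation":[-70,350,40],"grip":85},{"rotation":[0,0,6],"translation":[-70,350,40],"grip":85},{"rotation":[0,0,6],"translation":[-70,350,40],"grip":85},{"rotation":[0,0,6],"translation":[-70,350,40],"grip":85},{"rotation":[0,0,6],"translation":[-70,400,40],"grip":85},{"rotation":[0,0,6],"translation":[-70,450,40],"grip":85},{"rotation":[0,0,6],"translation":[-70,500,40],"grip":85},{"rotation":[0,0,8],"translation":[-60,550,40],"grip":85},{"rotation":[0,0,13],"translation":[-5,718,10],"grip":85},{"rotation":[0,0,13],"translation":[-5,718,10],"grip":85},{"rotation":[0,0,13],"translation":[-5,718,10],"grip":85},{"rotation":[0,0,13],"translation":[-5,718,10],"grip":85},{"rotation":[0,0,13],"translation":[-5,718,0],"grip":85},{"rotation":[0,0,13],"translation":[-5,718,-20],"grip":85},{"rotation":[0,0,13],"translation":[-5,718,-20],"grip":85},{"rotation":[0,0,13],"translation":[-5,718,-20],"grip":85}]'
python3 - <<'E'
from h import *
c=cam("top"); a=c[0][:,:,::-1]; d=cam("scene"); b=d[0][:,:,::-1]
r=lambda i:cv2.resize(i,(400,300),interpolation=cv2.INTER_CUBIC)
cv2.imwrite("pics/m5.png",np.vstack([np.hstack([r(a[165:255,130:250]),r(b[100:220,230:390])]),np.hstack([r(a[180:240,350:430]),r(b[230:335,40:180])])]))
for n in("top","scene"): print(n,[(np.round(m["uv"],1),round(m["confidence"],2)) for m in spotter.mark_of(n,"plug")])
E
```

```text
time: 8.45
ee_pos: [0.4908, 0.2846, 0.1632]
tcp_rot: [-179.9, 0.0, 102.2]
wrist_force: [0.4, 0.2, 0.3]
opening: 0.0849
grasp_force: 0.0
top [(array([394.4, 205.8]), 0.39)]
scene [(array([ 90. , 286.4]), 0.75)]
```

View pics/m5.png

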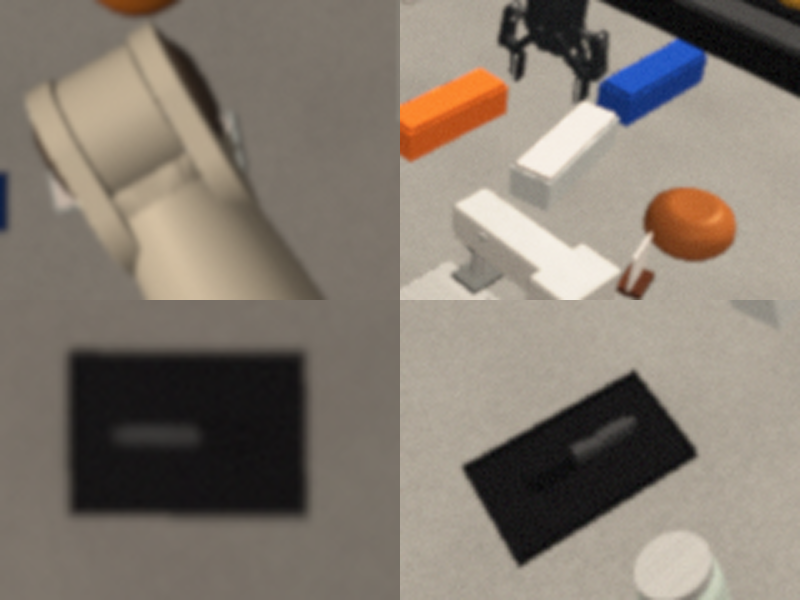

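The plug lies inside the tray: the shank shows at (155,435) in the top view and (600,440) in the scene view. The gripper is above the near end of the white tin. I'll lower and grasp.

```bash
python3 -m jog '[{"rotation":[0,0,0],"translation":[0,0,-45],"grip":85},{"rotation":[0,0,0],"translation":[0,0,-85],"grip":85},{"rotation":[0,0,0],"translation":[0,0,-120],"grip":85},{"rotation":[0,0,0],"translation":[0,0,-145],"grip":85},{"rotation":[0,0,0],"translation":[0,0,-157],"grip":85},{"rotation":[0,0,0],"translation":[0,0,-157],"grip":85},{"rotation":[0,0,0],"translation":[0,0,-157],"grip":40},{"rotation":[0,0,0],"translation":[0,0,-157],"grip":40},{"rotation":[0,0,0],"translation":[0,0,-157],"grip":40},{"rotation":[0,0,0],"translation":[0,0,-157],"grip":40},{"rotation":[0,0,0],"translation":[0,0,-157],"grip":40},{"rotation":[0,0,0],"translation":[0,0,-157],"grip":40}]' 80
```

```text
time: 9.85
ee_pos: [0.4924, 0.2858, 0.0086]
tcp_rot: [179.8, -0.1, 102.3]
wrist_force: [-0.7, -1.3, 7.4]
opening: 0.0632
grasp_force: 88.6
```

```bash
python3 -m jog '[{"rotation":[0,0,0],"translation":[0,0,20],"grip":40},{"rotation":[0,0,0],"translation":[0,0,50],"grip":40},{"rotation":[0,0,0],"translation":[0,0,80],"grip":40},{"rotation":[0,0,-7],"translation":[-35,-20,80],"grip":40},{"rotation":[0,0,-14],"translation":[-70,-40,80],"grip":40},{"rotation":[0,0,-21],"translation":[-105,-60,80],"grip":40},{"rotation":[0,0,-28],"translation":[-135,-80,80],"grip":40},{"rotation":[0,0,-35],"translation":[-146,-105,80],"grip":40},{"rotation":[0,0,-42],"translation":[-146,-130,80],"grip":40},{"rotation":[0,0,-49],"translation":[-146,-155,80],"grip":40},{"rotation":[0,0,-56],"translation":[-146,-180,80],"grip":40},{"rotation":[0,0,-63],"translation":[-146,-200,80],"grip":40},{"rotation":[0,0,-70],"translation":[-146,-220,80],"grip":40},{"rotation":[0,0,-77],"translation":[-146,-235,80],"grip":40},{"rotation":[0,0,-84],"translation":[-146,-244,80],"grip":40},{"rotation":[0,0,-91],"translation":[-146,-244,80],"grip":40},{"rotation":[0,0,-97],"translation":[-146,-244,80],"grip":40},{"rotation":[0,0,-103],"translation":[-146,-244,80],"grip":40},{"rotation":[0,0,-103],"translation":[-146,-244,80],"grip":40},{"rotation":[0,0,-103],"translation":[-146,-244,80],"grip":40}]'
python3 - <<'E'
from h import *
c=cam("top"); a=c[0][:,:,::-1]; d=cam("scene"); b=d[0][:,:,::-1]
np.save("Ws6.npy",cloud(d)); cv2.imwrite("pics/s6.png",b); cv2.imwrite("pics/t6.png",a)
r=lambda i:cv2.resize(i,(400,300),interpolation=cv2.INTER_CUBIC)
cv2.imwrite("pics/m6.png",np.hstack([r(a[120:255,190:370]),r(b[110:245,170:350])]))
E
```

```text
time: 11.85
ee_pos: [0.3457, 0.0113, 0.0868]
tcp_rot: [-178.7, -0.0, 0.9]
wrist_force: [-0.7, 0.1, -2.1]
opening: 0.0634
grasp_force: 89.4
```

View pics/m6.png

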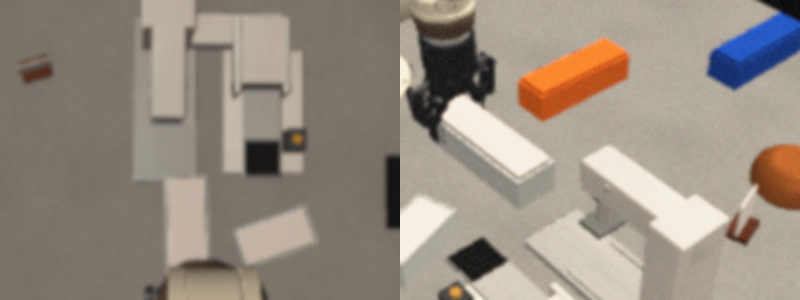

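The tin is held level in front of the press, with its lid centred at (186,220) in the top crop. The arm is still settling, so I'll let it, then measure the tin against the press.

```bash
python3 -m jog '[{"rotation":[0,0,0],"translation":[0,0,0],"grip":40},{"rotation":[0,0,0],"translation":[0,0,0],"grip":40},{"rotation":[0,0,0],"translation":[0,0,0],"grip":40},{"rotation":[0,0,0],"translation":[0,0,0],"grip":40}]'
cat > tin.py <<'E'
from h import *
def tin():
    c=cam("scene"); W=cloud(c); b=c[0]; e=readout.get_obs()["ee_pos"]
    m=(W[...,0]>e[0]+.045)&(W[...,0]<min(e[0]+.2,.58))&(abs(W[...,1]-e[1])<.05)&(W[...,2]>e[2]+.03)&(W[...,2]<e[2]+.085)&(b.min(-1)>195)
    P=W[m]; z=np.median(P[:,2]); P=P[abs(P[:,2]-z)<.006]
    A=np.c_[P[:,:2],np.ones(len(P))]; k=np.linalg.lstsq(A,P[:,2],rcond=None)[0]
    r=cv2.minAreaRect((P[:,:2]*1e3).astype(np.float32))
    print("lid pts",len(P),"z",round(z*1e3,1),"slope deg",np.round(np.degrees(k[:2]),1),"rect",np.round(r[0],1),np.round(r[1],1),round(r[2],1),"end x",np.round(1e3*np.percentile(P[:,0],[1,99])),"y mid by x",[round(1e3*(P[s,1].min()+P[s,1].max())/2,1) for s in (abs(P[:,0]-x)<.01 for x in e[0]+np.array([.08,.11,.14,.16])) if s.sum()>5])
    cv2.imwrite("pics/last.png",b[:,:,::-1]); return c,W
E
python3 - <<'E'
from tin import *
tin()
t=cam("top"); b=t[0]; m=np.zeros(b.shape[:2],np.uint8); m[198:245,255:300]=b[198:245,255:300].min(-1)>150
v,u=np.where(m); print(len(u)); z=.139
P=np.array([1e3*onplane(t,(x,y),z)[:2] for x,y in zip(u,v)],np.float32); r=cv2.minAreaRect(P); print(r, P.min(0),P.max(0))
E
```

```text
time: 12.35
ee_pos: [0.3456, 0.0118, 0.0863]
tcp_rot: [-178.7, 0.0, 1.0]
wrist_force: [-1.1, 0.6, -3.1]
opening: 0.063
grasp_force: 89.4
lid pts 490 z 135.3 slope deg [-0.1  0.8] rect [454.5  13.2] [128.8  56.5] 1.5 end x [392. 516.] y mid by x [np.float64(11.6), np.float64(12.0), np.float64(12.8), np.float64(14.3)]
636
((453.01666259765625, -14.689529418945312), (125.67953491210938, 114.0558853149414), 1.7394332885742188) [388.77142 -72.20955] [514.22925   43.318962]
```

```bash
python3 -c "
from h import *
print(np.round(readout.get_obs()['q'],1))"
```

```text
[  0.9 -24.4 -31.4  83.1   1.3 179.9]
```

Joint 6 is at its limit (179.9°), so the pose can't be reached. I'll set the tin down here and re-grasp it with the hand turned half round.

```bash
python3 -m jog '[{"rotation":[0,0,3],"translation":[-10,-25,0],"grip":40},{"rotation":[0,0,3],"translation":[-20,-25,0],"grip":40},{"rotation":[0,0,3],"translation":[-20,-25,0],"grip":40},{"rotation":[0,0,3],"translation":[-20,-25,-25],"grip":40},{"rotation":[0,0,3],"translation":[-20,-25,-25],"grip":40}]'
python3 - <<'E'
from tin import *
tin()
E
```

```text
time: 12.95
ee_pos: [0.3245, -0.013, 0.0593]
tcp_rot: [-178.7, 0.2, 3.9]
wrist_force: [-0.3, -0.0, -2.4]
opening: 0.0634
grasp_force: 89.8
lid pts 483 z 108.1 slope deg [-0.2  1.2] rect [433.1  -6.7] [130.2  56.1] 4.5 end x [371. 496.] y mid by x [np.float64(-8.6), np.float64(-6.8), np.float64(-3.6), np.float64(-3.8)]
```

```bash
python3 -m jog '[{"rotation":[-1.3,0,0],"translation":[0,20,0],"grip":40},{"rotation":[-1.3,0,0],"translation":[0,20,-20],"grip":40},{"rotation":[-1.3,0,0],"translation":[0,20,-35],"grip":40},{"rotation":[-1.3,0,0],"translation":[0,20,-45],"grip":40},{"rotation":[-1.3,0,0],"translation":[0,20,-51],"grip":40},{"rotation":[-1.3,0,0],"translation":[0,20,-51],"grip":40},{"rotation":[-1.3,0,0],"translation":[0,20,-51],"grip":85},{"rotation":[-1.3,0,0],"translation":[0,20,-51],"grip":85},{"rotation":[-1.3,0,0],"translation":[0,20,-51],"grip":85},{"rotation":[-1.3,0,0],"translation":[0,20,-51],"grip":85},{"rotation":[-1.3,0,0],"translation":[0,20,-10],"grip":85},{"rotation":[-1.3,0,0],"translation":[0,20,35],"grip":85},{"rotation":[-1.3,0,0],"translation":[0,20,80],"grip":85},{"rotation":[-1.3,0,0],"translation":[0,20,80],"grip":85}]'
python3 - <<'E'
from tin import *
c,W=tin(); print(readout.get_obs()["q"].round(1))
b=c[0]
m=(W[...,0]>.3)&(W[...,0]<.55)&(abs(W[...,1]-.01)<.06)&(W[...,2]>.045)&(W[...,2]<.07)&(b.min(-1)>195)
P=W[m]; r=cv2.minAreaRect((P[:,:2]*1e3).astype(np.float32)); print(r,np.median(P[:,2]))
E
```

```text
time: 14.4
ee_pos: [0.3278, 0.0066, 0.1469]
tcp_rot: [180.0, -0.4, 3.9]
wrist_force: [-0.1, -0.2, 0.2]
opening: 0.0854
grasp_force: 0.0
  return _methods._mean(a, axis=axis, dtype=dtype,
  ret = ret.dtype.type(ret / rcount)
Traceback (most recent call last):
  File "tin.py", line 8, in tin
    print("lid pts",len(P),"z",round(z*1e3,1),"slope deg",np.round(np.degrees(k[:2]),1),"rect",np.round(r[0],1),np.round(r[1],1),round(r[2],1),"end x",np.round(1e3*np.percentile(P[:,0],[1,99])),"y mid by x",[round(1e3*(P[s,1].min()+P[s,1].max())/2,1) for s in (abs(P[:,0]-x)<.01 for x in e[0]+np.array([.08,.11,.14,.16])) if s.sum()>5])
                                                                                                                                                                    ~~~~~~~~~~~~~^^^^^^^^^^^^^^^
IndexError: index -1 is out of bounds for axis 0 with size 0
```

```bash
python3 -m jog '[{"rotation":[0,0,85],"translation":[0,0,0],"grip":85},{"rotation":[0,0,85],"translation":[0,0,0],"grip":85},{"rotation":[0,0,85],"translation":[0,0,0],"grip":85},{"rotation":[0,0,85],"translation":[0,0,0],"grip":85},{"rotation":[0,0,85],"translation":[0,0,0],"grip":85},{"rotation":[0,0,85],"translation":[0,0,0],"grip":85},{"rotation":[0,0,85],"translation":[0,0,0],"grip":85},{"rotation":[0,0,85],"translation":[0,0,0],"grip":85},{"rotation":[0,0,85],"translation":[0,0,0],"grip":85},{"rotation":[0,0,85],"translation":[0,0,0],"grip":85},{"rotation":[0,0,170],"translation":[0,0,0],"grip":85},{"rotation":[0,0,170],"translation":[0,0,0],"grip":85},{"rotation":[0,0,170],"translation":[0,0,0],"grip":85},{"rotation":[0,0,170],"translation":[0,0,0],"grip":85},{"rotation":[0,0,170],"translation":[0,0,0],"grip":85},{"rotation":[0,0,170],"translation":[0,0,0],"grip":85},{"rotation":[0,0,170],"translation":[0,0,0],"grip":85},{"rotation":[0,0,170],"translation":[0,0,0],"grip":85},{"rotation":[0,0,170],"translation":[0,0,0],"grip":85},{"rotation":[0,0,170],"translation":[0,0,0],"grip":85}]'
python3 - <<'E'
from h import *
c=cam("scene"); W=cloud(c); print(readout.get_obs()["q"].round(1)); b=c[0]
m=(W[...,0]>.3)&(W[...,0]<.55)&(abs(W[...,1]-.01)<.06)&(W[...,2]>.045)&(W[...,2]<.07)&(b.min(-1)>195)
P=W[m]; r=cv2.minAreaRect((P[:,:2]*1e3).astype(np.float32)); print(r,np.median(P[:,2]))
E
```

```text
time: 16.45
ee_pos: [0.3251, 0.0066, 0.1402]
tcp_rot: [180.0, 0.0, 174.3]
wrist_force: [0.8, 0.4, -0.9]
opening: 0.0848
grasp_force: 0.0
[  1.1 -27.5 -27.4  90.    0.    6.4]
((401.76416015625, 12.898490905761719), (195.58738708496094, 57.656864166259766), 4.503970146179199) 0.05783862619165997
```

```bash
python3 -m jog '[{"rotation":[0,0,8],"translation":[0,0,0],"grip":85},{"rotation":[0,0,9.9],"translation":[0,0,-30],"grip":85},{"rotation":[0,0,9.9],"translation":[0,0,-70],"grip":85},{"rotation":[0,0,9.9],"translation":[0,0,-105],"grip":85},{"rotation":[0,0,9.9],"translation":[0,0,-125],"grip":85},{"rotation":[0,0,9.9],"translation":[0,0,-133],"grip":85},{"rotation":[0,0,9.9],"translation":[0,0,-133],"grip":85},{"rotation":[0,0,9.9],"translation":[0,0,-133],"grip":40},{"rotation":[0,0,9.9],"translation":[0,0,-133],"grip":40},{"rotation":[0,0,9.9],"translation":[0,0,-133],"grip":40},{"rotation":[0,0,9.9],"translation":[0,0,-133],"grip":40},{"rotation":[0,0,9.9],"translation":[0,0,-133],"grip":40},{"rotation":[0,0,9.9],"translation":[0,0,-133],"grip":40},{"rotation":[0,0,9.9],"translation":[0,0,-110],"grip":40},{"rotation":[0,0,9.9],"translation":[0,0,-80],"grip":40},{"rotation":[0,0,5],"translation":[5,34,-80],"grip":40},{"rotation":[0,0,5],"translation":[15,34,-80],"grip":40},{"rotation":[0,0,5],"translation":[15,34,-80],"grip":40},{"rotation":[0,0,5],"translation":[15,34,-80],"grip":40}]'
python3 - <<'E'
from tin import *
c,W=tin(); print(readout.get_obs()["q"].round(1))
a=cam("top")[0][:,:,::-1]; b=c[0][:,:,::-1]; cv2.imwrite("pics/t7.png",a)
cv2.imwrite("pics/t7c.png",cv2.resize(a[100:250,200:350],(600,600),interpolation=cv2.INTER_CUBIC))
E
```

```text
time: 18.4
ee_pos: [0.3402, 0.0402, 0.061]
tcp_rot: [180.0, 0.0, 179.0]
wrist_force: [-0.4, -0.8, -3.0]
opening: 0.0631
grasp_force: 89.0
lid pts 458 z 108.6 slope deg [-0.4 -0.3] rect [449.1  38.8] [ 55.6 128.1] 89.5 end x [386. 510.] y mid by x [np.float64(39.0), np.float64(38.8), np.float64(38.4), np.float64(38.0)]
[  6.7 -24.7 -34.3  80.3   0.    7.8]
```

View pics/t7c.png

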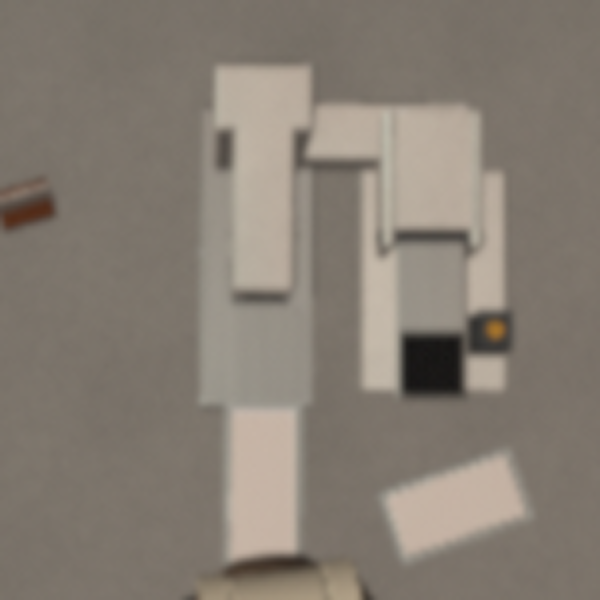

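The tin is in hand in front of the bed: its edges are at columns 226 and 299, and the bed's front corners are at 200 and 310 on row 403. Next I'll get its lateral offset.

Run:
```python
from h import *
i=imaging.camera_info("top"); C=(None,None,192/np.tan(np.radians(i["vertical_fov"])/2),i["cx"],i["cy"],np.array(i["extrinsics"]))
g=cv2.imread("pics/t7.png").astype(float)
def edges(row,z,lo,hi,ch):
    l=g[row-1:row+2,:,:].mean((0)); l=l@np.array(ch); d=np.diff(l)[lo:hi]
    # subpixel of strongest gradients
    o=[]
    for k in (d.argmax(),d.argmin()):
        w=np.abs(d[max(k-2,0):k+3])*(np.sign(d[max(k-2,0):k+3])==np.sign(d[k])); o.append(lo+max(k-2,0)+(w*np.arange(len(w))).sum()/w.sum()+.5)
    ys=[onplane(C,(u,row),z)*1e3 for u in o]; return [np.round(y[:2],1) for y in ys],round((ys[0][1]+ys[1][1])/2,1)
for r in(180,185,190,195): print("bed",r,edges(r,.012,242,290,(1/3,)*3))
for r in(207,213,220,228): print("tin",r,edges(r,.107,245,285,(1/3,)*3))
for r in(120,125,150,155,160,165): print("arm/col",r,edges(r,.2,245,285,(0,0,1)))
W=cloud(cam("scene"))
m=(W[...,0]>.53)&(W[...,0]<.6)&(W[...,1]>-.03)&(W[...,1]<.11)&(W[...,2]>.008)&(W[...,2]<.016); P=W[m]
for x in(.54,.56,.58):
    s=abs(P[:,0]-x)<.01; print("scene bed",x,np.round(1e3*np.percentile(P[s,1],[2,98]),1))
```

```text
bed 180 ([array([592.1, -51.7]), array([592.2, -10.2])], np.float64(-31.0))
bed 185 ([array([574.1, -51.5]), array([574.2,  -9.8])], np.float64(-30.7))
bed 190 ([array([556.1, -51.2]), array([556.2, -10.2])], np.float64(-30.7))
bed 195 ([array([538.1, -51.1]), array([538.3,  -9.5])], np.float64(-30.3))
tin 207 ([array([492.3,  66.3]), array([492. ,   8.2])], np.float64(37.3))
tin 213 ([array([472. ,  67.7]), array([471.8,   8.3])], np.float64(38.0))
tin 220 ([array([448.4,  68.1]), array([448.2,   8.7])], np.float64(38.4))
tin 228 ([array([421.6,  69.8]), array([421.3,   9.2])], np.float64(39.5))
arm/col 120 ([array([768.6,  78.1]), array([768.5,   1.4])], np.float64(39.8))
arm/col 125 ([array([752.4,  78.6]), array([752.3,   2.3])], np.float64(40.4))
arm/col 150 ([array([671.5,  63.6]), array([671.5,  18.8])], np.float64(41.2))
arm/col 155 ([array([655.4,  63. ]), array([655.3,  18.6])], np.float64(40.8))
arm/col 160 ([array([639.3,  63.4]), array([639.2,  18.7])], np.float64(41.0))
arm/col 165 ([array([623.3,  63.1]), array([623.2,  19.2])], np.float64(41.2))
scene bed 0.54 [-8.7 85.6]
scene bed 0.56 [-7.9 70.3]
scene bed 0.58 [-9.3 74.6]
```

```bash
python3 -m jog '[{"rotation":[0,0,0.3],"translation":[0,0.6,-15],"grip":40},{"rotation":[0,0,0.3],"translation":[0,0.6,-31],"grip":40},{"rotation":[0,0,0.3],"translation":[0,0.6,-31],"grip":40},{"rotation":[0,0,0.3],"translation":[20,0.6,-31],"grip":40},{"rotation":[0,0,0.3],"translation":[45,0.6,-31],"grip":40},{"rotation":[0,0,0.3],"translation":[70,0.6,-31],"grip":40},{"rotation":[0,0,0.3],"translation":[95,0.6,-31],"grip":40},{"rotation":[0,0,0.3],"translation":[120,0.6,-31],"grip":40},{"rotation":[0,0,0.3],"translation":[140,0.6,-31],"grip":40},{"rotation":[0,0,0.3],"translation":[160,0.6,-31],"grip":40},{"rotation":[0,0,0.3],"translation":[180,0.6,-31],"grip":40},{"rotation":[0,0,0.3],"translation":[195,0.6,-31],"grip":40},{"rotation":[0,0,0.3],"translation":[205,0.6,-31],"grip":40},{"rotation":[0,0,0.3],"translation":[207,0.6,-31],"grip":40},{"rotation":[0,0,0.3],"translation":[207,0.6,-31],"grip":40},{"rotation":[0,0,0.3],"translation":[207,0.6,-31],"grip":40}]'
python3 - <<'E'
from tin import *
c=cam("scene"); b=c[0][:,:,::-1]; a=cam("top")[0][:,:,::-1]
cv2.imwrite("pics/m8.png",np.hstack([cv2.resize(b[150:255,180:320],(800,600),interpolation=cv2.INTER_CUBIC)]))
print(readout.get_obs()["wrist_force"])
E
```

```text
time: 20.15
ee_pos: [0.547, 0.0411, 0.0304]
tcp_rot: [180.0, 0.1, 179.2]
wrist_force: [-0.4, 0.3, -2.3]
opening: 0.0631
grasp_force: 89.0
[-0.32712957  0.18405361 -2.73871579]
```

View pics/m8.png

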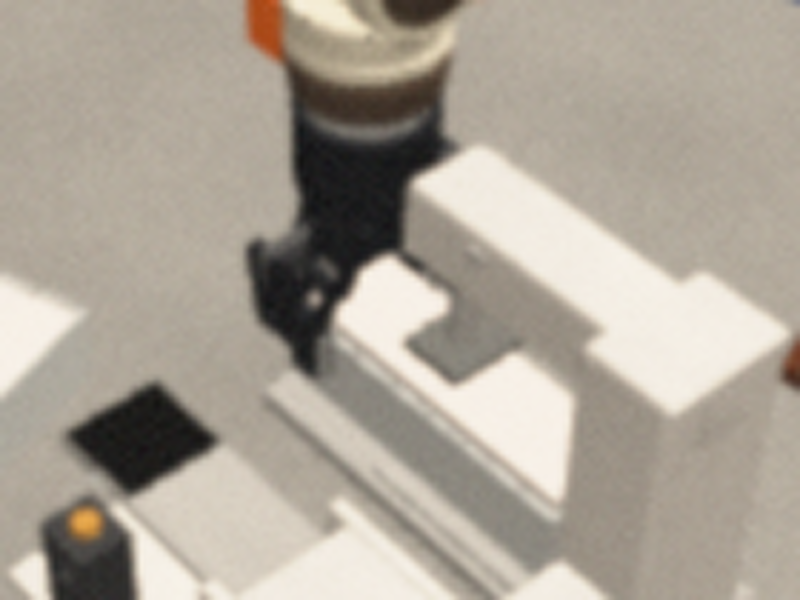

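The tin is under the ram pad at (465,345), clear of the rails and with no contact force. I'll lower it onto the bed.

```bash
python3 -m jog '[{"rotation":[0,0,0],"translation":[0,0,-3],"grip":40},{"rotation":[0,0,0],"translation":[0,0,-6],"grip":40},{"rotation":[0,0,0],"translation":[0,0,-8],"grip":40},{"rotation":[0,0,0],"translation":[0,0,-9.5],"grip":40},{"rotation":[0,0,0],"translation":[0,0,-9.5],"grip":40},{"rotation":[0,0,0],"translation":[0,0,-9.5],"grip":40}]'
python3 - <<'E'
from h import *
c=cam("scene"); W=cloud(c); b=c[0]; 
m=(W[...,0]>.57)&(W[...,0]<.735)&(abs(W[...,1]-.035)<.05)&(W[...,2]>.055)&(W[...,2]<.085)&(b.min(-1)>190)
P=W[m]; print(len(P),np.median(P[:,2]),[ (x,np.round(1e3*np.percentile(P[abs(P[:,0]-x)<.01,1],[1,99]),1)) for x in(.59,.64,.66,.68,.7)])
E
```

```text
time: 20.85
ee_pos: [0.5475, 0.0412, 0.0219]
tcp_rot: [180.0, 0.1, 179.2]
wrist_force: [-7.0, -1.2, 8.3]
opening: 0.0632
grasp_force: 90.2
466 0.06981150933988978 [(0.59, array([13.9, 63.5])), (0.64, array([14.8, 66.9])), (0.66, array([12.6, 65.5])), (0.68, array([12.9, 66.1])), (0.7, array([13.4, 46.8]))]
```

```bash
python3 -m jog '[{"rotation":[0,0,0],"translation":[0,0,0],"grip":85},{"rotation":[0,0,0],"translation":[0,0,0],"grip":85},{"rotation":[0,0,0],"translation":[0,0,0],"grip":85},{"rotation":[0,0,0],"translation":[0,0,0],"grip":85},{"rotation":[0,0,0],"translation":[-15,0,2],"grip":85},{"rotation":[0,0,0],"translation":[-40,0,2],"grip":85},{"rotation":[0,0,0],"translation":[-75,0,2],"grip":85},{"rotation":[0,0,0],"translation":[-110,0,20],"grip":85},{"rotation":[0,0,0],"translation":[-130,0,65],"grip":85},{"rotation":[0,0,0],"translation":[-130,0,110],"grip":40},{"rotation":[0,0,0],"translation":[-130,-20,140],"grip":0},{"rotation":[0,0,0],"translation":[-110,-70,140],"grip":0},{"rotation":[0,0,0],"translation":[-70,-110,140],"grip":0},{"rotation":[0,0,0],"translation":[-30,-150,120],"grip":0},{"rotation":[0,0,0],"translation":[3,-150,90],"grip":0},{"rotation":[0,0,0],"translation":[3,-150,90],"grip":0},{"rotation":[0,0,0],"translation":[3,-150,90],"grip":0}]'
python3 - <<'E'
from h import *
c=cam("scene"); W=cloud(c); b=c[0]; print(readout.get_obs()["q"].round(1))
m=(W[...,0]>.51)&(W[...,0]<.735)&(abs(W[...,1]-.035)<.05)&(W[...,2]>.06)&(W[...,2]<.085)&(b.min(-1)>190)
P=W[m]; r=cv2.minAreaRect((P[:,:2]*1e3).astype(np.float32)); print(r,np.median(P[:,2]),P[:,0].min(),P[:,0].max(),[ (x,np.round(1e3*np.percentile(P[abs(P[:,0]-x)<.01,1],[1,99]),1)) for x in(.53,.56,.59,.64,.66,.68)])
b=b[:,:,::-1]; t=cam("top")[0][:,:,::-1]
r=lambda i:cv2.resize(i,(400,300),interpolation=cv2.INTER_CUBIC)
cv2.imwrite("pics/m9.png",np.hstack([r(b[150:255,170:310]),r(t[130:235,220:360])]))
E
```

```text
time: 22.6
ee_pos: [0.5503, -0.109, 0.1086]
tcp_rot: [179.9, -0.1, 179.2]
wrist_force: [-0.6, 0.1, 1.3]
opening: 0.0001
grasp_force: 0.0
[-11.2   5.8  -2.5  81.8   0.  -10.4]
((621.7127685546875, 39.307098388671875), (58.23969268798828, 189.47286987304688), 89.04340362548828) 0.06989008382779116 0.5268530363690224 0.7159498053785409 [(0.53, array([13.6, 67. ])), (0.56, array([13.7, 68.3])), (0.59, array([11.7, 62.4])), (0.64, array([13. , 66.2])), (0.66, array([13.8, 66.1])), (0.68, array([10.6, 64.8]))]
```

View pics/m9.png

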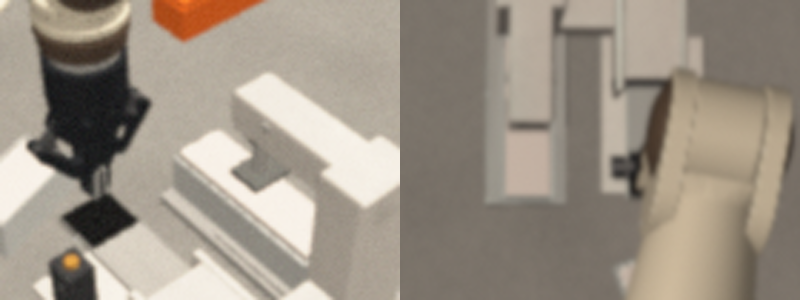

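The tin sits centred under the ram with its lid at z 70 mm, and the closed fingertips are over the pedal pad at (98,215). I'll press the pedal.

```bash
python3 -m jog '[{"rotation":[0,0,0],"translation":[0,0,-20],"grip":0},{"rotation":[0,0,0],"translation":[0,0,-32],"grip":0},{"rotation":[0,0,0],"translation":[0,0,-38],"grip":0},{"rotation":[0,0,0],"translation":[0,0,-43],"grip":0},{"rotation":[0,0,0],"translation":[0,0,-48],"grip":0},{"rotation":[0,0,0],"translation":[0,0,-53],"grip":0},{"rotation":[0,0,0],"translation":[0,0,-58],"grip":0},{"rotation":[0,0,0],"translation":[0,0,-62],"grip":0},{"rotation":[0,0,0],"translation":[0,0,-66],"grip":0},{"rotation":[0,0,0],"translation":[0,0,-70],"grip":0},{"rotation":[0,0,0],"translation":[0,0,-72],"grip":0},{"rotation":[0,0,0],"translation":[0,0,-72],"grip":0},{"rotation":[0,0,0],"translation":[0,0,-72],"grip":0}]' 20
```

```text
time: 24.0
ee_pos: [0.5525, -0.1087, 0.0409]
tcp_rot: [180.0, 0.4, 179.2]
wrist_force: [1.6, 2.3, 8.0]
opening: 0.0001
grasp_force: 4.2
```

```bash
python3 -m jog '[{"rotation":[0,0,0],"translation":[0,0,-2],"grip":0},{"rotation":[0,0,0],"translation":[0,0,-4],"grip":0},{"rotation":[0,0,0],"translation":[0,0,-6],"grip":0},{"rotation":[0,0,0],"translation":[0,0,-8],"grip":0},{"rotation":[0,0,0],"translation":[0,0,-8],"grip":0},{"rotation":[0,0,0],"translation":[0,0,-8],"grip":0}]'
```

```text
time: 24.6
ee_pos: [0.5534, -0.1087, 0.038]
tcp_rot: [-180.0, 0.6, 179.3]
wrist_force: [-13.8, 6.4, 45.9]
opening: -0.0001
grasp_force: 23.9
```

```bash
python3 -m jog '[{"rotation":[0,0,0],"translation":[0,0,1.5],"grip":0},{"rotation":[0,0,0],"translation":[0,0,1.5],"grip":0},{"rotation":[0,0,0],"translation":[0,0,1.5],"grip":0},{"rotation":[0,0,0],"translation":[0,0,1.5],"grip":0},{"rotation":[0,0,0],"translation":[0,0,1.5],"grip":0},{"rotation":[0,0,0],"translation":[0,0,1.5],"grip":0},{"rotation":[0,0,0],"translation":[0,0,1.5],"grip":0},{"rotation":[0,0,0],"translation":[0,0,1.5],"grip":0},{"rotation":[0,0,0],"translation":[0,0,1.5],"grip":0},{"rotation":[0,0,0],"translation":[0,0,1.5],"grip":0},{"rotation":[0,0,0],"translation":[0,0,1.5],"grip":0},{"rotation":[0,0,0],"translation":[0,0,1.5],"grip":0}]'
python3 - <<'E'
from h import *
c=cam("scene"); W=cloud(c); b=c[0]
m=(W[...,0]>.51)&(W[...,0]<.735)&(abs(W[...,1]-.035)<.05)&(W[...,2]>.05)&(W[...,2]<.085)&(b.min(-1)>190)
print(m.sum(),np.median(W[m][:,2])); cv2.imwrite("pics/s10.png",b[:,:,::-1])
m=(W[...,0]>.525)&(W[...,0]<.575)&(abs(W[...,1]+.11)<.025)&(b.max(-1)<60)&(W[...,2]<.1); print("pad z",np.nanpercentile(W[m][:,2],[5,25,50]))
E
```

```text
time: 25.8
ee_pos: [0.5533, -0.1087, 0.0381]
tcp_rot: [180.0, 0.6, 179.3]
wrist_force: [-9.2, 4.7, 35.7]
opening: -0.0003
grasp_force: 18.4
618 0.062465966417071195
pad z [0.03291099 0.03953832 0.0501195 ]
```

```bash
python3 -m jog '[{"rotation":[0,0,0],"translation":[0,0,10],"grip":0},{"rotation":[0,0,0],"translation":[0,0,18],"grip":0},{"rotation":[0,0,0],"translation":[0,0,26],"grip":0},{"rotation":[0,0,0],"translation":[0,0,34],"grip":0},{"rotation":[0,0,0],"translation":[0,0,42],"grip":0},{"rotation":[0,0,0],"translation":[0,0,60],"grip":0},{"rotation":[0,0,0],"translation":[0,0,100],"grip":0},{"rotation":[0,0,0],"translation":[-40,-20,140],"grip":0},{"rotation":[0,0,0],"translation":[-80,-60,170],"grip":0},{"rotation":[0,0,0],"translation":[-120,-90,180],"grip":0},{"rotation":[0,0,0],"translation":[-160,-100,180],"grip":0},{"rotation":[0,0,0],"translation":[-160,-100,180],"grip":0},{"rotation":[0,0,0],"translation":[-160,-100,180],"grip":0},{"rotation":[0,0,0],"translation":[-160,-100,180],"grip":0}]'
python3 - <<'E'
from h import *
c=cam("scene"); W=cloud(c); b=c[0]
m=(W[...,0]>.51)&(W[...,0]<.735)&(abs(W[...,1]-.035)<.05)&(W[...,2]>.055)&(W[...,2]<.085)&(b.min(-1)>190)
P=W[m]; print(cv2.minAreaRect((P[:,:2]*1e3).astype(np.float32)),np.median(P[:,2]))
m=(W[...,0]>.53)&(W[...,0]<.57)&(abs(W[...,1]+.11)<.02)&(b.max(-1)<60); print("pad z",np.nanmedian(W[m][:,2]))
t=cam("top")[0]; r=lambda i:cv2.resize(i[:,:,::-1],(400,300))
cv2.imwrite("pics/m11.png",np.hstack([r(b),r(t)]))
E
```

```text
time: 27.25
ee_pos: [0.3913, -0.2089, 0.2122]
tcp_rot: [180.0, 0.2, 179.2]
wrist_force: [0.5, 0.9, 0.1]
opening: 0.0002
grasp_force: 0.0
((621.4531860351562, 41.461395263671875), (62.34580612182617, 196.49905395507812), 88.2635269165039) 0.06229757492303234
pad z 0.07344829656808194
```

View pics/m11.png

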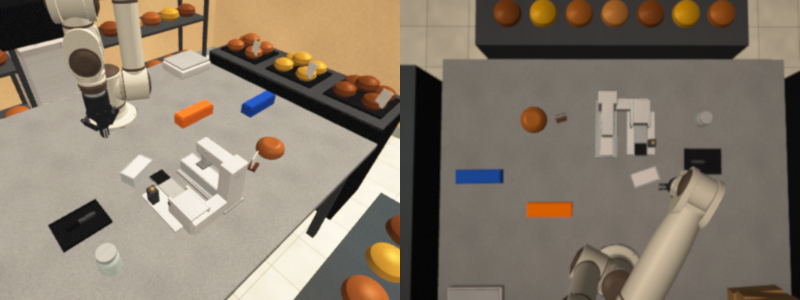

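The plug is in the tray (80,222) and the tin is on the bed with its lid flush at z 62 mm. The pedal is back up at 73 mm, and the arm touches nothing.

```bash
python3 -c "
from workcell import bot
print(bot.job_done())"
```

```text
the job is handed in; nothing more can be done
None
```

I finished the job and handed it in, but no verdict came back: by the last camera check the plug is in the tray, the long tin is centred on the bed with its lid pressed flush, the pedal is back up, and the arm touches nothing.

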